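# Seat the keyed specimen plate on the radiation apparatus and bolt it down

## Task

The round black specimen plate sits on the hub of the white apparatus but is turned the wrong way, so it rides up on the keys. Turn it on its hub, for instance by pushing one of its upright posts round, until its rim notch meets the key bar at the front of the apparatus and it drops fully home, lying flat; only then slide the steel bolt inwards by its pin, as far as it goes, to lock the plate. Leave the other things on the bench and on the apparatus where they stand.

Things in the scene. Friction and masses are not known exactly. Their poses are not given: they have to be found in the camera images.
- stand: The apparatus, fixed: a white box 220 (x) by 300 (y) by 50 mm high, grey front panel on its -x side. Origin at the centre of its underside on the bench, z up. On its top stand a central hub, three keys under the plate, and on the +y side a sliding bolt in an aluminium guide (53 mm wide, 26 mm high, 95 to 148 mm from the hub's axis).
- hub (a point): On the axis of the steel hub (32 mm across, 36 mm high, tapered tip) in the plane of the apparatus's top, 50 mm above the bench; axes as stand. Besides the front key, a key stands 39 mm from this axis at -60 degrees from the apparatus's +x and one 57 mm from it at +60 degrees. All keys are 16 mm wide across the radius and 12 mm high.
- key (a point): Foot of the front key bar, on the apparatus's top, 75 mm from the hub's axis along the apparatus's -x; axes as stand. The dark steel bar reaches from 68 to 104 mm from the axis, so that it shows beyond the plate's rim.
- plate: The black plate, loose on the hub: a disc 170 mm across, 14 mm thick, about 0.5 kg, bore 35 mm. Origin at the centre of its underside, z up. It fits one way only: its x axis along the apparatus's x axis; within about 1.5 degrees of that it drops of itself. Until then it rests level on the keys, underside 12 mm above the apparatus's top. It turns either way with 2 to 5 N along the rim at a post, more if pushed askew.
- notch (a point): Middle of the plate's rim notch (20 mm wide, 19 mm deep) in the plane of its underside, 75 mm from its centre along its own -x. It meets key when the plate is home. Two windows in the plate match the other two keys.
- post (a point): Centre (half-way up) of one of the plate's three white upright posts, 14 mm across and 32 mm tall above the plate's top, 62 mm from the plate's centre. This one is at the plate's own +x (opposite the notch), the other two at +120 and -120 degrees from it.
- bolt (a joint): Travel of the bolt in m: 0 drawn back, 0.028 fully in, along the apparatus's -y (towards the hub). Takes 2 to 4 N and stays where left. A steel bar 30 mm wide, 10 mm thick, top 26.5 mm above the apparatus's top; nose 95 mm from the hub's axis drawn back, 67 mm when in, then over the seated plate's rim. A plate that is not home blocks it after about 10 mm.
- bolt_pin (a point): Centre (half-way up) of the bolt's upright steel pin, 16 mm across and 32 mm tall above the bolt; it is 135 mm from the hub's axis on the apparatus's +y side with the bolt drawn back, 107 mm with it in.
- weight: Bystander: small brass weight, 32 mm across, 36 mm high, standing on the apparatus's top near its front -y corner. Origin at its underside.
- beaker: Bystander: glass beaker 68 mm across, 85 mm high, on the bench beside the apparatus's -y side. Origin at its underside.
- lens: Bystander: lens holder with wooden foot 50 x 70 mm, 124 mm high, on the bench to the left. Origin at its underside.
- meter: Bystander: grey hand meter 130 x 75 x 40 mm lying on the bench to the right. Origin at its underside.
- jar: Bystander: amber jar 60 mm across, 85 mm high, on the bench to the right. Origin at its underside.
- driver: Bystander: screwdriver 180 mm long lying on the bench to the left.

How it is judged (in metres and radians):
On the way, in this order (a step that is already met when the one before it is completed fails the run):
1. the plate has dropped home on its keys, lying flat, with the bolt not yet in (distance between notch and key below 0.005 m and horizontal distance between plate and hub below 0.004 m and angle between plate's own z axis and vertical below 0.03 rad and value of joint bolt below 0.014 m), for 0.2 s.
2. the bolt is fully in over the plate (value of joint bolt above 0.024 m), for 0.2 s.
At the end, for the whole second after the job is handed in: The plate lies home on its keys: notch point within 5 mm of the key point, centre within 4 mm of the hub's axis, tilt under 0.03 rad, at rest; and the bolt is in by more than 24 mm of its 28 (distance between notch and key below 0.005 m and horizontal distance between plate and hub below 0.004 m and angle between plate's own z axis and vertical below 0.03 rad and value of joint bolt above 0.024 m and linear speed of plate below 0.02 m/s); the robot touches nothing.
It fails at once if a bystander (weight, beaker, lens holder, meter, jar or screwdriver) moved by more than 30 mm (distance of any of weight, beaker, lens, meter, jar, driver from where it was at the start of the episode above 0.03 m).
It also fails if it takes over 61 s, if anything falls off the work surface, if the arm or the gripper's body presses on something with over 40 N, if the wrist force passes 120 N, or if a joint passes its speed limit or range.

## Robot

A 6-joint arm with a two-finger parallel gripper is mounted at the origin on the work surface. World frame = base frame: x ahead of the robot, y to its left, z up, the work surface at z = 0. Lengths are in mm, angles in rad, forces in N, time in s.
With the tool pointing down it reaches from about 350 to 775 mm from the base axis. Payload 7.3 kg.
Tool frame: the origin (TCP) lies at the very end of the fingers, on their centre line; the grasp point (between the pads) lies 19 mm behind it; x points along the fingers, y is the direction in which the jaws open and shut, and the axes are right-handed (so a half turn about x gives the same grasp; the last joint's range is limited). The gripper opens to 92 mm and grips with 3 to 60 N. Pads are 19 mm wide; open, the fingers measure 130 mm over their backs; the gripper's body (75 mm by 190 mm) begins 47 mm behind the grasp point.
Start: joints at [-1.381, 0.342, 1.524, -0, 1.275, -0.146], TCP at [173.023, -495.689, 226.741] pointing down, gripper open.
Joint ranges: [-2.53, 2.53], [-0.77, 2.02], [0.04, 2.7], [-1, 4.14], [0.28, 2.66], [-3.11, 3.11]. Speed limits (rad/s): [2.57, 2.57, 3.14, 3.14, 3.14, 3.14].

## Interface

Orientations are given as [roll, pitch, yaw] about the fixed x, y, z axes, in that order (R = Rz(yaw) Ry(pitch) Rx(roll)).
In Python, from plant import bot gives the robot as it stands.
- The arm moves only by the tool step_arm, never from a script. Its argument "targets" is a list that holds one entry, the list of rows, each a list of 4 numbers: the shift along the tool's x, y, z in m, then the turn about the tool's x in degrees. A call has exactly 5 rows; each row is the pose to reach, as a shift and turn from the pose measured when the call began, along the tool's axes at that moment; what a row does not reach only later rows make up. A row lasts 1/12 s, in which the tool goes at most 41.7 mm and 7.16 degrees, less where a joint would pass 70% of its speed; a pose out of reach is approached as far as the arm can. A call with a gripper value outside its range is refused whole. "jaw" is the closure, from 0 (fully open) to 1 (shut), set as the call begins (left out, the last holds). The fingers move at their own pace and stop on an object; the grip force is fixed at half the most. Time passes only in rows, so rows that repeat a pose let the fingers close, or fill a call up. It gives the time, the measured TCP pose, the force and the opening at its end, in the units of the state.
- bot.get_obs(): the state, without advancing time (a new reading comes with each control period).
- bot.capture(name): name is "side" or "top"; returns a dict with "color" (384x512x3 uint8, red, green, blue), "depth" (384x512 float32, mm along the optical axis (not along the pixel's ray), 0 where there is no reading), "fov_y" (degrees; the focal length in pixels is half the picture's height over the tangent of half this angle, whatever the lens; pixels are square), "cx", "cy" (the principal point, pixels), "dist_coeffs" ([k1, k2, p1, p2, k3] as OpenCV has them; the pictures are not rectified), "rvec" (rotation vector, rad) and "tvec" (3), from world to camera coordinates, as OpenCV has them. Camera axes: x right, y down, z forward; pixel columns grow to the right and rows downward; lengths in mm; the calibration is good to about 2 mm. A picture is of the moment at which its call begins.
- bot.close_job(): hands the job in, once; it reports no verdict.
The state is a dict: "time": time; "joint_positions": joint angles; "dq": joint speeds; "tau": joint torques, N m; "tool_pos": TCP position; "tcp_rot": TCP orientation; "contact_force": force on the tool from outside, world axes, zero at the start; "moment": the same for the moment, N m; "grip_width": finger opening in mm.
Only numpy, scipy, OpenCV 4.12 (cv2) and the standard library are available. Lean on these libraries where they do the work, as an engineer would, in place of code of your own. Each camera call takes 0.05 s, during which the arm holds its last target. There are 200 camera calls.

## Working session

There is one attempt and no reset: what is moved stays moved. The work goes in short steps, Python scripts to look and compute and a tool call to move; the robot and the scene stay as the last step left them, time stands still between calls to the robot, and variables do not carry over. Pictures are saved under pics/ and viewed, about 8 in all and at most 12, crops included, and the job is handed in when it is done.

Besides the shell and the picture viewer there is one more tool, called after "Emit:" by a JSON object that holds its "name" and its "arguments". step_arm: Moves the arm, as the interface text tells. Its arguments: {"type":"object","properties":{"targets":{"type":"array","items":{"type":"array","items":{"type":"array","items":{"type":"number"}}}},"jaw":{"type":"number"}},"required":["targets"]}

```bash
mkdir -p pics; ls; cat > h.py <<'E'
import numpy as np, cv2
from plant import bot
def cap(n):
    c=bot.capture(n); np.savez('%s.npz'%n,**c); return c
def K(c):
    f=c['color'].shape[0]/2/np.tan(np.radians(c['fov_y'])/2)
    return np.array([[f,0,c['cx']],[0,f,c['cy']],[0,0,1]])
def ray(c,u,v):
    R=cv2.Rodrigues(np.array(c['rvec'],float))[0]; t=np.array(c['tvec'],float).ravel()
    p=cv2.undistortPoints(np.array([[[u,v]]],float),K(c),np.array(c['dist_coeffs'],float)).ravel()
    return -R.T@t, R.T@np.array([p[0],p[1],1]),
def onz(c,u,v,z):
    o,d=ray(c,u,v); return o+d*(z-o[2])/d[2]
def dep(c,u,v):
    o,d=ray(c,u,v); return o+d*float(c['depth'][int(round(v)),int(round(u))])
def proj(c,p):
    return cv2.projectPoints(np.array(p,float).reshape(-1,1,3),np.array(c['rvec'],float),np.array(c['tvec'],float),K(c),np.array(c['dist_coeffs'],float))[0].reshape(-1,2)
E
python3 - <<'E'
from h import *
for n in('top','side'):
    c=cap(n); cv2.imwrite('pics/%s0.png'%n,cv2.resize(c['color'][:,:,::-1],(800,600),interpolation=cv2.INTER_CUBIC))
    print(n,K(c)[0,0],c['dist_coeffs'],ray(c,256,192))
print(bot.get_obs())
E
```

```text
pics
top 376.08882145710896 [-0.03324481  0.          0.          0.          0.        ] (array([ 412.81607042,  -27.52809355, 1206.43208589]), array([ 0.08819448,  0.01938489, -0.99601663]))
side 377.59517081270684 [0.02674772 0.         0.         0.         0.        ] (array([ 60.76001673, 779.16295384, 807.24784364]), array([ 0.37861068, -0.67986386, -0.62826365]))
{'time': 0.1, 'joint_positions': array([-1.38102732e+00,  3.42654655e-01,  1.52489628e+00,  2.44252287e-05,
        1.27542339e+00, -1.45979796e-01]), 'dq': array([-0.00035567, -0.00095189, -0.00227097,  0.00046554, -0.00035507,
       -0.001067  ]), 'tau': array([ 1.63403183e-03, -4.32004952e+01, -2.44694245e+01,  7.19166943e-02,
        5.26420923e-02, -5.08336950e-05]), 'tool_pos': array([ 172.94491489, -495.31745289,  226.12243345]), 'tcp_rot': array([-1.7336798 ,  1.56941445,  1.74365452]), 'contact_force': array([-0.22586618,  0.09898421, -0.48353893]), 'moment': array([-0.02376992,  0.04161898, -0.01719686]), 'grip_width': 91.71248593927344}
```

View pics/top0.png

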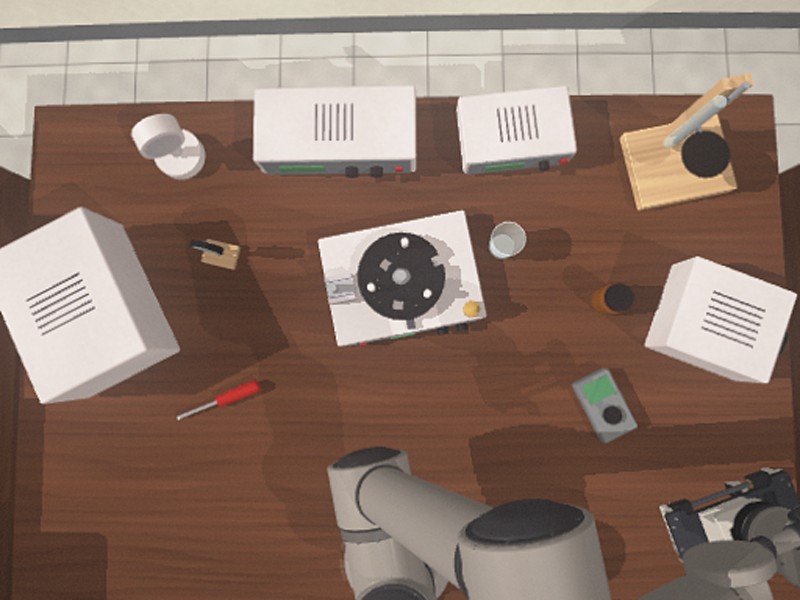

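View pics/side0.png

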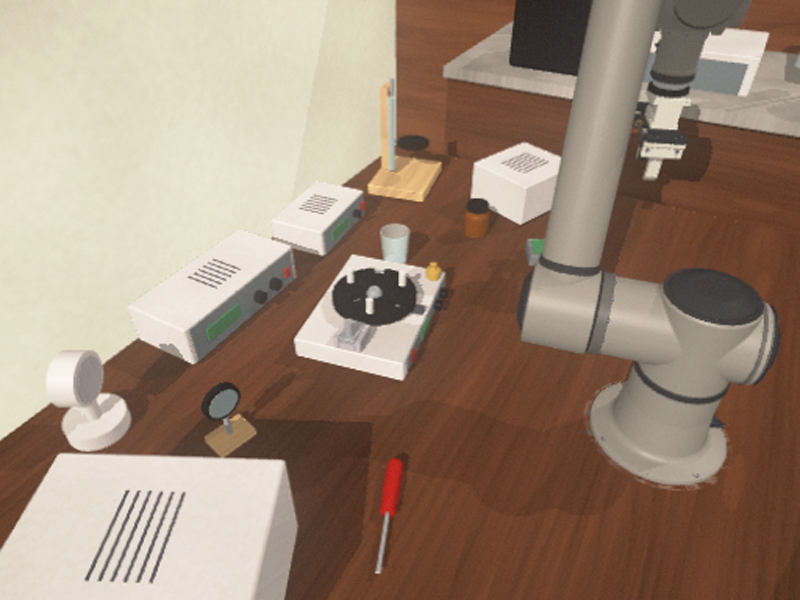

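The top view shows the apparatus with the plate near (401,276), the notch at upper right near (440,255), the key bar at the bottom near (412,322), the bolt guide at left near (340,290) and the weight at (472,310). The side view agrees. Next I'll enlarge the top view.

```bash
python3 - <<'E'
from h import *
c=np.load('top.npz'); im=c['color'][128:228,195:325,::-1]
cv2.imwrite('pics/top1.png',cv2.resize(im,(780,600),interpolation=cv2.INTER_CUBIC))
c=np.load('side.npz'); im=c['color'][150:250,180:310,::-1]
cv2.imwrite('pics/side1.png',cv2.resize(im,(780,600),interpolation=cv2.INTER_CUBIC))
E
```

```text
(no output)
```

View pics/top1.png

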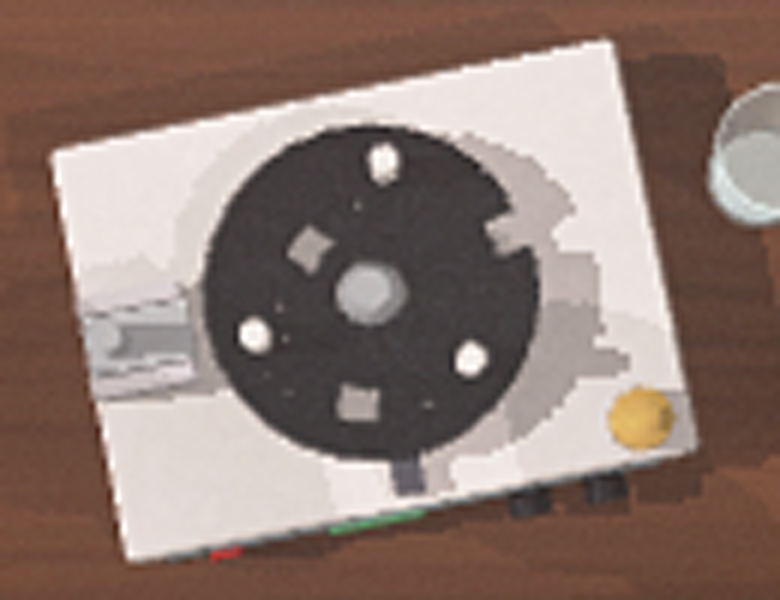

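The crop shows stand corners at about (50,152), (610,40), (697,448) and (128,562), and the hub tip at (366,288). Posts are at (384,158), (255,333) and (471,355), the notch at (507,235), the key bar at (407,475) and the bolt pin at (110,340).

```bash
cat >> h.py <<'E'
def cr(c,x,y,z): return onz(c,195+(x+.5)/6-.5,128+(y+.5)/6-.5,z)
E
python3 - <<'E'
from h import *
np.set_printoptions(precision=1,suppress=True)
c=np.load('top.npz')
C=np.array([cr(c,*p,50) for p in[(50,152),(610,40),(697,448),(128,562)]]);print(C,C.mean(0))
for i in range(4):
    d=C[(i+1)%4]-C[i];print(np.hypot(*d[:2]),np.degrees(np.arctan2(d[1],d[0])))
print('hub',cr(c,366,288,86))
# plate disc: dark pixel circle fit at z=76
P=np.array([cr(c,*p,108) for p in[(384,155),(255,330),(471,353)]]);print(P,P.mean(0))
h=P.mean(0)
for p in P: d=p-h; print(np.hypot(*d[:2]),np.degrees(np.arctan2(d[1],d[0])))
n=cr(c,507,235,76);d=n-h;print('notch',n,np.hypot(*d[:2]),np.degrees(np.arctan2(d[1],d[0])))
k=cr(c,407,475,62);d=k-h;print('key',k,np.hypot(*d[:2]),np.degrees(np.arctan2(d[1],d[0])))
k=cr(c,110,338,108.5);d=k-h;print('pin',k,np.hypot(*d[:2]),np.degrees(np.arctan2(d[1],d[0])))
print('weight',cr(c,642,415,86))
print([ (dep(c,195+x/6,128+y/6)) for x,y in [(384,155),(255,330),(471,353),(400,220),(150,230),(110,338),(366,288)]])
E
```

```text
[[ 639.   160.9   50. ]
 [ 695.6 -131.3   50. ]
 [ 482.8 -172.9   50. ]
 [ 425.4  118.7   50. ]] [560.7  -6.1  50. ]
297.63527499591714 -79.04814060801105
216.78675892415978 -168.94404682312665
297.165388479175 101.12902869105459
217.7070098845426 11.179551583331989
hub [561.5  -4.6  86. ]
[[624.7 -14.2 108. ]
 [538.2  49.5 108. ]
 [526.3 -56.3 108. ]] [563.  -7. 108.]
62.04259199714494 -6.639956281673056
61.686957858869526 113.75048248983232
61.50009703094201 -126.73223414857627
notch [589.4 -75.7  76. ] 73.60409649896806 -69.03994357439005
key [469.  -24.6  62. ] 95.68577205672025 -169.3866892691642
pin [534.6 120.8 108.5] 130.9549534833511 102.53584621285887
weight [ 497.1 -141.4   86. ]
[array([623.2, -15.4, 109.3]), array([536.8,  48.1, 109.1]), array([524.8, -57.5, 110.1]), array([595.7, -23. ,  78.4]), array([595.7, 106.6,  52.4]), array([532.9, 119. , 112.7]), array([560.1,  -5.9,  86.9])]
```

```bash
cat >> h.py <<'E'
from scipy.spatial.transform import Rotation as Ro
np.set_printoptions(precision=4,suppress=True)
HUB=np.array([562.,-5.5]); YAW=11.2
def go(targets):
    """targets: list of (x,y,z,azimuth of tool y deg or None); print rows"""
    o=bot.get_obs(); R=Ro.from_euler('xyz',o['tcp_rot']).as_matrix(); p=o['tool_pos']
    az=np.degrees(np.arctan2(R[1,1],R[0,1]))
    print('t',o['time'],'p',p,'az',az,'x',R[:,0],'F',o['contact_force'],'w',o['grip_width'],'j',o['joint_positions'])
    for x,y,z,a in targets:
        d=R.T@(np.array([x,y,z])-p)/1000
        # tool x is down -> + turn about tool x lowers azimuth
        t=0 if a is None else -((a-az+180)%360-180)
        print(np.r_[d,t])
def arc(phi,z,off=0,side=90): # jaw pose at plate post azimuth phi
    a=np.radians(phi); e=np.array([np.cos(a),np.sin(a)]); 
    q=HUB+62*e
    return (q[0],q[1],z,phi+side)
E
python3 - <<'E'
from h import *
for phi in(-6.5,113.5,-126.5):
  for s in(90,-90): print(phi,s); go([arc(phi,226,0,s)])
E
```

```text
-6.5 90
t 0.1 p [ 172.9449 -495.3175  226.1224] az -70.76341039296034 x [-0.0002  0.0014 -1.    ] F [-0.2259  0.099  -0.4835] w 91.71248593927344 j [-1.381   0.3427  1.5249  0.      1.2754 -0.146 ]
[   0.0007   -0.3074   -0.5846 -154.2634]
-6.5 -90
t 0.1 p [ 172.9449 -495.3175  226.1224] az -70.76341039296034 x [-0.0002  0.0014 -1.    ] F [-0.2259  0.099  -0.4835] w 91.71248593927344 j [-1.381   0.3427  1.5249  0.      1.2754 -0.146 ]
[ 0.0007 -0.3074 -0.5846 25.7366]
113.5 90
t 0.1 p [ 172.9449 -495.3175  226.1224] az -70.76341039296034 x [-0.0002  0.0014 -1.    ] F [-0.2259  0.099  -0.4835] w 91.71248593927344 j [-1.381   0.3427  1.5249  0.      1.2754 -0.146 ]
[ 0.0008 -0.3961 -0.5241 85.7366]
113.5 -90
t 0.1 p [ 172.9449 -495.3175  226.1224] az -70.76341039296034 x [-0.0002  0.0014 -1.    ] F [-0.2259  0.099  -0.4835] w 91.71248593927344 j [-1.381   0.3427  1.5249  0.      1.2754 -0.146 ]
[  0.0008  -0.3961  -0.5241 -94.2634]
-126.5 90
t 0.1 p [ 172.9449 -495.3175  226.1224] az -70.76341039296034 x [-0.0002  0.0014 -1.    ] F [-0.2259  0.099  -0.4835] w 91.71248593927344 j [-1.381   0.3427  1.5249  0.      1.2754 -0.146 ]
[  0.0006  -0.2994  -0.4775 -34.2634]
-126.5 -90
t 0.1 p [ 172.9449 -495.3175  226.1224] az -70.76341039296034 x [-0.0002  0.0014 -1.    ] F [-0.2259  0.099  -0.4835] w 91.71248593927344 j [-1.381   0.3427  1.5249  0.      1.2754 -0.146 ]
[  0.0006  -0.2994  -0.4775 145.7366]
```

Emit:
{"name": "step_arm", "arguments": {"targets": [[[0,-0.022,-0.035,-3],[0,-0.044,-0.07,-6],[0,-0.066,-0.105,-9],[0,-0.088,-0.14,-12],[0,-0.11,-0.175,-15]]], "jaw": 0.56}}

```text
time: 0.52
tool_pos: [302.5, -332.0, 226.0]
tcp_rot: [-1.895, 1.569, 1.846]
contact_force: [1.0, 0.3, 0.0]
grip_width: 63.3
```

```bash
python3 -c "
from h import *
go([arc(-126.5,150,0,90)])"
```

```text
t 0.5167 p [ 302.5098 -331.9865  226.0092] az -55.656382490794286 x [-0.0006  0.002  -1.    ] F [1.0206 0.2527 0.0305] w 63.31652725552205 j [-1.0032  0.2046  1.718   0.0006  1.221  -0.032 ]
[  0.0764  -0.1027  -0.3398 -19.1564]
```

Emit:
{"name": "step_arm", "arguments": {"targets": [[[0,-0.01,-0.038,-4],[0,-0.022,-0.076,-8],[0,-0.033,-0.114,-12],[0,-0.044,-0.15,-16],[0,-0.056,-0.188,-19]]]}}

```text
time: 0.93
tool_pos: [426.8, -178.0, 226.1]
tcp_rot: [-2.09, 1.569, 1.986]
contact_force: [0.8, 0.0, 0.7]
grip_width: 40.5
```

```bash
python3 -c "
from h import *
go([arc(-126.5,150,0,90)])"
```

```text
t 0.9333 p [ 426.8055 -177.998   226.1245] az -36.457709467908366 x [-0.0008  0.0019 -1.    ] F [0.781  0.0238 0.6534] w 40.541054785435904 j [-0.5619  0.2289  1.6856  0.0012  1.2288  0.074 ]
[ 0.0763  0.0063 -0.157   0.0423]
```

Emit:
{"name": "step_arm", "arguments": {"targets": [[[0,0.002,-0.035,0],[0,0.003,-0.07,0],[0.01,0.005,-0.105,0],[0.03,0.006,-0.14,0],[0.05,0.006,-0.157,0]]]}}

```text
time: 1.35
tool_pos: [527.0, -52.2, 175.9]
tcp_rot: [-3.094, 1.568, 0.985]
contact_force: [-0.8, 0.0, -2.1]
grip_width: 40.9
```

```bash
python3 - <<'E'
from h import *
go([arc(-126.5,86,0,90)])
c=cap('side'); im=c['color'][110:230,180:340,::-1]
cv2.imwrite('pics/s2.png',cv2.resize(im,(800,600),interpolation=cv2.INTER_CUBIC))
E
```

```text
t 1.35 p [527.0394 -52.1824 175.8945] az -36.335803305381845 x [ 0.0016  0.0024 -1.    ] F [-0.7511  0.0191 -2.0654] w 40.898235455705 j [-0.2451  0.3959  1.5909  0.0029  1.1538  0.3879]
[0.0899 0.0003 0.0039 0.1642]
```

View pics/s2.png

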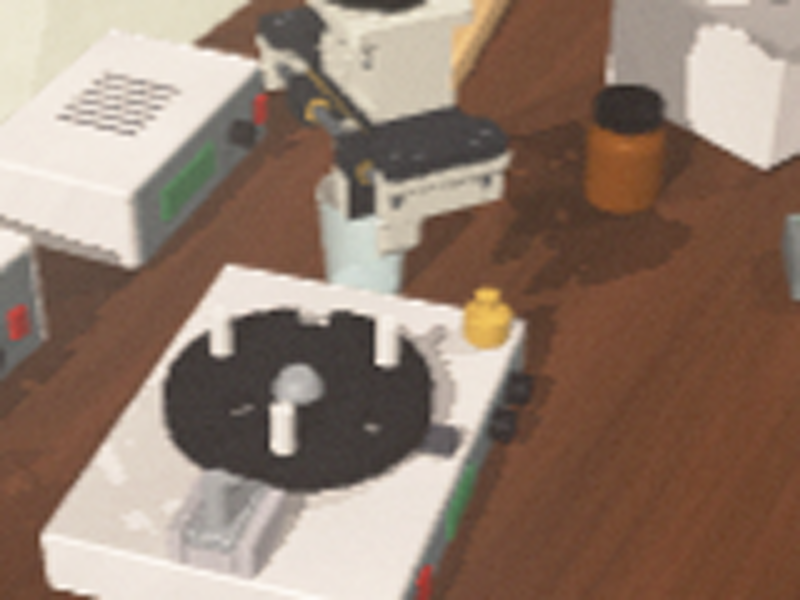

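The side crop shows the open fingers (about (375,230)) above the target post at (388,340), with the hub at (298,385), the bolt pin at (215,490) and the key bar at (440,438). I'll descend to z≈86.

Emit:
{"name": "step_arm", "arguments": {"targets": [[[0.025,0,0.004,0],[0.05,0,0.004,0],[0.07,0,0.004,0],[0.085,0,0.004,0],[0.09,0,0.004,0]]]}}

```text
time: 1.82
tool_pos: [520.6, -53.2, 78.9]
tcp_rot: [-1.454, 1.559, 2.625]
contact_force: [-1.2, 0.5, 0.0]
grip_width: 40.5
```

Emit:
{"name": "step_arm", "arguments": {"targets": [[[0,0,0,0],[0,0,0,0],[0,0,0,0],[0,0,0,0],[0,0,0,0]]], "jaw": 0.79}}

```text
time: 2.23
tool_pos: [521.5, -53.7, 79.9]
tcp_rot: [-1.5, 1.561, 2.579]
contact_force: [1.5, -1.5, 0.2]
grip_width: 19.7
```

```bash
python3 -c "
from h import *
p=-126.5
go([arc(p-k*4,86,0,90) for k in range(6)])"
```

```text
t 2.2333 p [521.4629 -53.656   79.9058] az -36.28315239298986 x [-0.008   0.0051 -1.    ] F [ 1.4653 -1.5288  0.2039] w 19.71545326800758 j [-0.2506  0.5102  1.7103  0.0036  0.9301  0.3805]
[-0.0061  0.0039 -0.0008  0.2168]
[-0.0061 -0.0004 -0.001   4.2168]
[-0.0061 -0.0047 -0.0014  8.2168]
[-0.006  -0.009  -0.0022 12.2168]
[-0.006  -0.0132 -0.0033 16.2168]
[-0.0059 -0.0173 -0.0046 20.2168]
```

Emit:
{"name": "step_arm", "arguments": {"targets": [[[-0.006,0,-0.001,4.2],[-0.006,-0.0045,-0.0014,8.2],[-0.006,-0.009,-0.0022,12.2],[-0.006,-0.013,-0.0033,16.2],[-0.006,-0.017,-0.0046,20.2]]]}}

```text
time: 2.65
tool_pos: [512.3, -40.6, 87.5]
tcp_rot: [-1.418, 1.566, 2.305]
contact_force: [2.5, -2.8, 2.0]
grip_width: 19.5
```

```bash
python3 -c "
from h import *
p=-146.5
go([arc(p-k*5,86,0,90) for k in range(6)])"
```

```text
t 2.65 p [512.3134 -40.6465  87.5206] az -56.67652421802335 x [-0.003   0.0033 -1.    ] F [ 2.4623 -2.76    1.9793] w 19.484255465971405 j [-0.23    0.4815  1.7364  0.0032  0.9274  0.7573]
[ 0.0015 -0.0019  0.0012 -0.1765]
[ 0.0016 -0.0073  0.001   4.8235]
[ 0.0016 -0.0126  0.0003  9.8235]
[ 0.0016 -0.0179 -0.0009 14.8235]
[ 0.0016 -0.0231 -0.0025 19.8235]
[ 0.0016 -0.0281 -0.0046 24.8235]
```

Emit:
{"name": "step_arm", "arguments": {"targets": [[[0.001,-0.0073,0.001,4.8],[0.001,-0.0126,0.0003,9.8],[0.001,-0.0179,-0.0009,14.8],[0.001,-0.0231,-0.0025,19.8],[0.001,-0.028,-0.0046,24.8]]]}}

```text
time: 3.07
tool_pos: [501.9, -15.1, 87.7]
tcp_rot: [-1.834, 1.569, 1.452]
contact_force: [1.5, -3.5, 0.3]
grip_width: 19.0
```

```bash
python3 -c "
from h import *
p=-171.5
go([arc(p-k*5,86,0,90) for k in range(6)])"
```

```text
t 3.0667 p [501.8756 -15.0536  87.6669] az -81.72535140083988 x [ 0.0003  0.0022 -1.    ] F [ 1.5122 -3.4511  0.2664] w 19.0106772910034 j [-0.1842  0.462   1.7718  0.0028  0.9079  1.2405]
[ 0.0017 -0.0006  0.0011 -0.2254]
[ 0.0017 -0.006   0.0009  4.7746]
[ 0.0017 -0.0113  0.0002  9.7746]
[ 0.0017 -0.0166 -0.0009 14.7746]
[ 0.0017 -0.0218 -0.0025 19.7746]
[ 0.0017 -0.0268 -0.0046 24.7746]
```

Emit:
{"name": "step_arm", "arguments": {"targets": [[[0.001,-0.006,0.001,4.8],[0.001,-0.0113,0.0002,9.8],[0.001,-0.0166,-0.0009,14.8],[0.001,-0.0218,-0.0025,19.8],[0.001,-0.0268,-0.0046,24.8]]]}}

```text
time: 3.48
tool_pos: [503.4, 11.8, 87.7]
tcp_rot: [-2.5, 1.568, 0.349]
contact_force: [0.8, -3.3, 0.1]
grip_width: 19.3
```

```bash
python3 - <<'E'
from h import *
p=-196.5
go([arc(p-k*4,86,0,90) for k in range(6)])
c=cap('side'); im=c['color'][140:240,180:310,::-1]
cv2.imwrite('pics/s3.png',cv2.resize(im,(780,600),interpolation=cv2.INTER_CUBIC))
E
```

```text
t 3.4833 p [503.4178  11.7558  87.6736] az -106.7590850241755 x [ 0.0027  0.001  -1.    ] F [ 0.7521 -3.3216  0.0726] w 19.344457944416217 j [-0.1298  0.4629  1.77    0.0017  0.906   1.7324]
[ 0.0017 -0.0001  0.0009 -0.2591]
[ 0.0017 -0.0044  0.0008  3.7409]
[ 0.0017 -0.0087  0.0004  7.7409]
[ 0.0017 -0.013  -0.0004 11.7409]
[ 0.0017 -0.0172 -0.0014 15.7409]
[ 0.0017 -0.0213 -0.0027 19.7409]
```

View pics/s3.png

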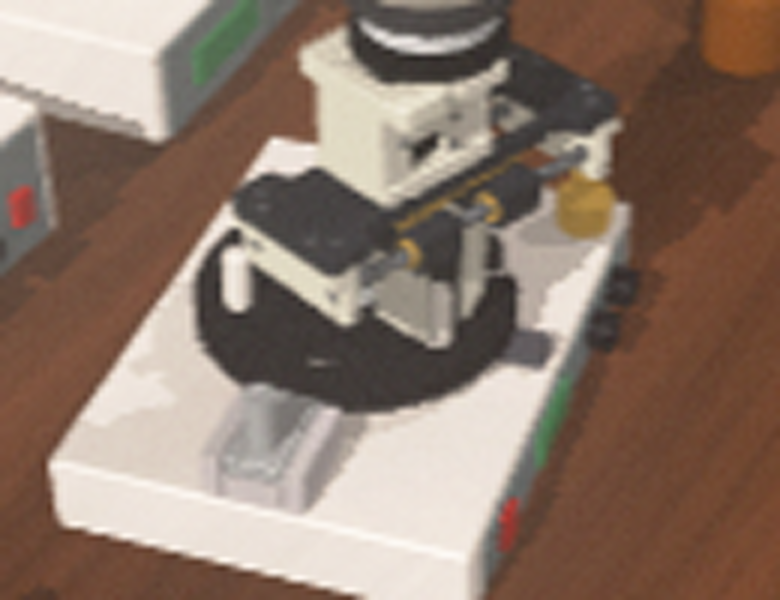

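The side crop shows the post held between the fingers near (440,320), the second post now at (237,280) and the plate still raised. The bolt is still drawn back, with its pin at (265,415). I'll continue the turn.

Emit:
{"name": "step_arm", "arguments": {"targets": [[[0.001,-0.0044,0.0008,3.7],[0.001,-0.0087,0.0004,7.7],[0.001,-0.013,-0.0004,11.7],[0.001,-0.0172,-0.0014,15.7],[0.001,-0.0213,-0.0027,19.7]]]}}

```text
time: 3.95
tool_pos: [512.7, 31.7, 87.3]
tcp_rot: [-2.266, 1.567, 0.234]
contact_force: [-0.2, -2.4, 0.5]
grip_width: 19.1
```

```bash
python3 - <<'E'
from h import *
p=-216.5
go([arc(p-k*1.4,86,0,90) for k in range(6)])
E
```

```text
t 3.95 p [512.6814  31.7328  87.3183] az -126.80438218862962 x [ 0.0036  0.0009 -1.    ] F [-0.1667 -2.4164  0.5241] w 19.11937748364591 j [-0.0882  0.4781  1.7434  0.0015  0.9166  2.1241]
[ 0.0013  0.0006  0.0002 -0.3044]
[ 0.0013 -0.0009  0.0002  1.0956]
[ 0.0013 -0.0024  0.0002  2.4956]
[ 0.0013 -0.0039  0.0001  3.8956]
[ 0.0013 -0.0055 -0.0001  5.2956]
[ 0.0013 -0.007  -0.0002  6.6956]
```

Emit:
{"name": "step_arm", "arguments": {"targets": [[[0.001,-0.0009,0.0002,1.1],[0.001,-0.0024,0.0002,2.5],[0.001,-0.0039,0.0001,3.9],[0.001,-0.0055,0,5.3],[0.001,-0.007,-0.0002,6.7]]]}}

```text
time: 4.37
tool_pos: [517.0, 36.6, 86.7]
tcp_rot: [-2.379, 1.567, 0.005]
contact_force: [-0.4, -4.4, 0.8]
grip_width: 19.4
```

```bash
python3 - <<'E'
from h import *
p=-223.5
go([arc(p-k*1,86,0,90) for k in range(6)])
c=cap('side')
for u,v in [(215+18,140+62),(180+300/6,140+375/6),(180+360/6,140+390/6)]: print(dep(c,u,v))
E
```

```text
t 4.3667 p [516.9921  36.5725  86.6985] az -133.40283864199478 x [ 0.0038  0.     -1.    ] F [-0.3651 -4.364   0.7766] w 19.3913427253109 j [-0.0775  0.4858  1.7313  0.0004  0.9206  2.2506]
[ 0.0007 -0.0005  0.0004  0.0972]
[ 0.0007 -0.0015  0.0004  1.0972]
[ 0.0007 -0.0026  0.0004  2.0972]
[ 0.0007 -0.0037  0.0003  3.0972]
[ 0.0007 -0.0048  0.0002  4.0972]
[ 0.0007 -0.0059  0.0001  5.0972]
[537.2378  64.4249  77.6332]
[547.6983  65.0517  71.7886]
[513.0847  64.2075  75.8432]
```

Emit:
{"name": "step_arm", "arguments": {"targets": [[[0.0007,-0.0015,0.0004,1.1],[0.0007,-0.0026,0.0004,2.1],[0.0007,-0.0037,0.0003,3.1],[0.0007,-0.0048,0.0002,4.1],[0.0007,-0.0059,0.0001,5.1]]]}}

```text
time: 4.83
tool_pos: [520.9, 41.5, 85.8]
tcp_rot: [-2.082, 1.567, 0.21]
contact_force: [-2.2, -3.1, 0.8]
grip_width: 19.5
```

```bash
python3 - <<'E'
from h import *
p=-228.5
go([arc(p-k*.7,86,0,90) for k in range(6)])
c=cap('side')
for u,v in [(233,202),(240,205)]: print(dep(c,u,v))
E
```

```text
t 4.8333 p [520.8779  41.4581  85.8361] az -138.64744226743568 x [ 0.0033  0.0007 -1.    ] F [-2.1501 -3.1022  0.8374] w 19.517849302200727 j [-0.0679  0.4937  1.7199  0.0012  0.9248  2.3513]
[-0.0002  0.0003 -0.0004 -0.1474]
[-0.0002 -0.0004 -0.0004  0.5526]
[-0.0002 -0.0012 -0.0004  1.2526]
[-0.0002 -0.002  -0.0005  1.9526]
[-0.0002 -0.0027 -0.0005  2.6526]
[-0.0002 -0.0035 -0.0005  3.3526]
[549.0205  46.7503  59.5907]
[519.8578  53.5016  64.8911]
```

```bash
python3 - <<'E'
from h import *
for n,s in(('side',np.s_[140:240,180:310]),('top',np.s_[128:228,195:325])):
    c=cap(n); cv2.imwrite('pics/%s4.png'%n,cv2.resize(c['color'][s][:,:,::-1],(780,600),interpolation=cv2.INTER_CUBIC))
E
```

```text
(no output)
```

View pics/side4.png

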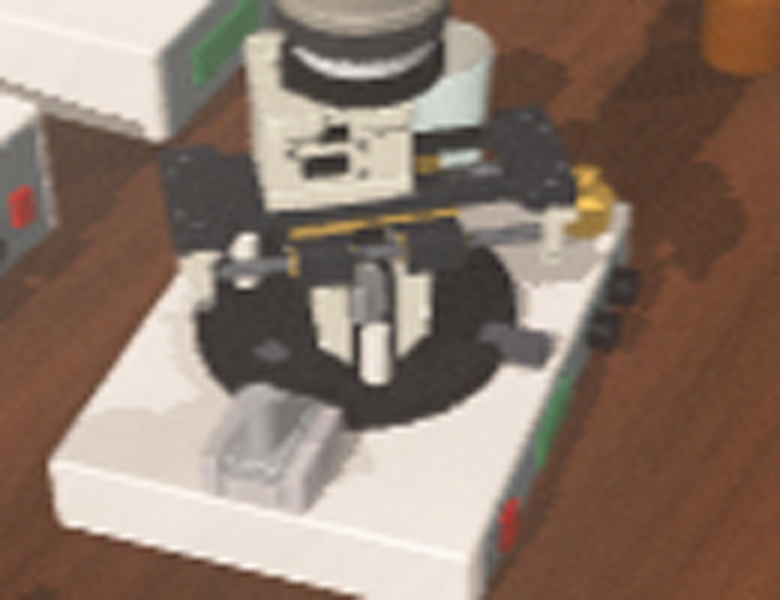

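The plate has dropped: the key bar fills the notch at (495,335), a key shows in the window at (270,350), and depth on the plate's top reads about 64–65 mm, where home is 64. Next I'll release the post and rise.

Emit:
{"name": "step_arm", "arguments": {"targets": [[[0,0,0,0],[0,0,0,0],[-0.015,0,0,0],[-0.045,0,0,0],[-0.08,0,0,0]]], "jaw": 0.56}}

```text
time: 5.4
tool_pos: [519.5, 41.5, 165.1]
tcp_rot: [-0.024, 1.569, 2.27]
contact_force: [1.0, -0.0, 0.6]
grip_width: 40.2
```

```bash
cat >> h.py <<'E'
def rad(r,z): # pin line pose
    a=np.radians(90+YAW); return (HUB[0]+r*np.cos(a),HUB[1]+r*np.sin(a),z,YAW-90)
E
python3 - <<'E'
from h import *
go([rad(135,150)])
E
```

```text
t 5.4 p [519.4522  41.5461 165.1477] az -138.56454314426722 x [-0.001   0.0011 -1.    ] F [ 0.9705 -0.0332  0.5592] w 40.17232856393899 j [-0.068   0.3939  1.6273  0.0012  1.1214  2.3499]
[  0.0152  -0.0687   0.0532 -59.7645]
```

Emit:
{"name": "step_arm", "arguments": {"targets": [[[0,-0.014,0.011,-7],[0,-0.028,0.022,-14],[0,-0.042,0.033,-21],[0,-0.056,0.044,-28],[0,-0.0685,0.053,-35]]]}}

```text
time: 5.82
tool_pos: [535.9, 127.9, 165.4]
tcp_rot: [-1.115, 1.569, 1.797]
contact_force: [0.3, -0.1, 0.7]
grip_width: 40.5
```

Emit:
{"name": "step_arm", "arguments": {"targets": [[[0,0,0,-7],[0,0,0,-14],[0,0,0,-20],[0,0,0,-25],[0,0,0,-25]]]}}

```text
time: 6.23
tool_pos: [536.0, 128.1, 165.4]
tcp_rot: [-1.715, 1.569, 1.636]
contact_force: [-0.3, -0.1, 0.7]
grip_width: 40.4
```

```bash
python3 - <<'E'
from h import *
go([rad(135,120),rad(135,88)])
c=cap('side'); cv2.imwrite('pics/side5.png',cv2.resize(c['color'][130:230,170:300][:,:,::-1],(780,600),interpolation=cv2.INTER_CUBIC))
E
```

```text
t 6.2333 p [535.9647 128.0915 165.3776] az -77.99403011070994 x [-0.0001  0.0019 -1.    ] F [-0.3388 -0.1411  0.6692] w 40.35468424660663 j [0.0944 0.4442 1.5443 0.0021 1.153  1.4548]
[0.0454 0.0012 0.0004 0.806 ]
[0.0774 0.0012 0.0004 0.806 ]
```

View pics/side5.png

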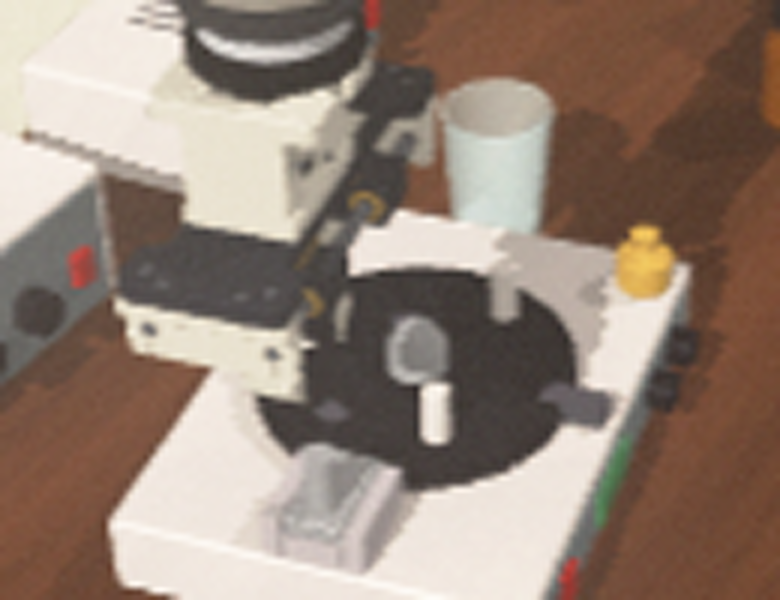

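The side crop confirms the plate is flat, with the key in its notch at (560,395). The bolt is still back and its pin top is at about (320,453). I'll check the pin's position before going down.

```bash
python3 - <<'E'
from h import *
c=np.load('side.npz')
print(onz(c,170+320/6,130+455/6,108.5), rad(135,108))
print((proj(c,[rad(135,108.5)[:3],rad(135,92)[:3],rad(135,76)[:3]])-[170,130])*6)
# plate plane fit
P=[dep(c,170+u/6,130+v/6) for u,v in[(300,400),(400,455),(480,440),(520,380),(450,310),(350,440),(370,400)]]
P=np.array(P);print(P[:,2])
E
```

```text
[532.1074 122.1222 108.5   ] (np.float64(535.7783625853037), np.float64(126.92894597214087), 108, -78.8)
[[307.8459 458.3718]
 [309.8395 484.6408]
 [311.7354 509.6386]]
[64.5156 62.604  63.7464 63.7862 66.7391 63.0942 62.5251]
```

Emit:
{"name": "step_arm", "arguments": {"targets": [[[0.015,0.004,0.001,0.8],[0.03,0.004,0.001,0.8],[0.045,0.004,0.001,0.8],[0.058,0.004,0.001,0.8],[0.066,0.004,0.001,0.8]]]}}

```text
time: 6.7
tool_pos: [535.2, 123.9, 98.0]
tcp_rot: [-0.976, 1.568, 2.353]
contact_force: [-0.7, -0.8, -0.7]
grip_width: 40.1
```

```bash
python3 - <<'E'
from h import *
go([rad(131,90)])
E
```

```text
t 6.7 p [535.2022 123.9285  98.0226] az -79.24272790083906 x [-0.0018  0.0018 -1.    ] F [-0.7145 -0.8255 -0.6808] w 40.11872658597942 j [0.0869 0.5203 1.6274 0.0023 0.9955 1.4687]
[ 0.008   0.0012 -0.0012 -0.4427]
```

Emit:
{"name": "step_arm", "arguments": {"targets": [[[0.004,0.001,-0.001,0],[0.007,0.001,-0.001,0],[0.007,0.001,-0.001,0],[0.007,0.001,-0.001,0],[0.007,0.001,-0.001,0]]], "jaw": 0.7}}

```text
time: 7.12
tool_pos: [536.8, 123.2, 91.7]
tcp_rot: [-1.544, 1.569, 1.785]
contact_force: [0.5, -0.1, 0.9]
grip_width: 27.7
```

Emit:
{"name": "step_arm", "arguments": {"targets": [[[0,0.003,0,0],[0,0.006,0,0],[0,0.009,0,0],[0,0.012,0,0],[0,0.015,0,0]]]}}

```text
time: 7.53
tool_pos: [539.9, 108.4, 92.0]
tcp_rot: [-1.867, 1.568, 1.461]
contact_force: [0.5, 2.5, 2.1]
grip_width: 27.4
```

```bash
python3 - <<'E'
from h import *
go([rad(107,90),rad(100,90)])
E
```

```text
t 7.5333 p [539.9064 108.4313  92.0136] az -79.2739750670313 x [ 0.0003  0.0025 -1.    ] F [0.4657 2.513  2.0835] w 27.35173098387507 j [0.0576 0.5291 1.6315 0.003  0.9805 1.4395]
[ 0.002   0.0091  0.0004 -0.474 ]
[ 0.002   0.0161  0.0003 -0.474 ]
```

Emit:
{"name": "step_arm", "arguments": {"targets": [[[0,0.003,0,0],[0,0.006,0,0],[0,0.009,0,0],[0,0.011,0,0],[0,0.012,0,0]]]}}

```text
time: 7.95
tool_pos: [542.3, 96.3, 92.0]
tcp_rot: [-1.925, 1.568, 1.404]
contact_force: [-0.5, 2.3, 0.9]
grip_width: 27.8
```

Emit:
{"name": "step_arm", "arguments": {"targets": [[[0,0.001,0,0],[0,0.002,0,0],[0,0.003,0,0],[0,0.004,0,0],[0,0.004,0,0]]]}}

```text
time: 8.37
tool_pos: [543.1, 92.2, 92.0]
tcp_rot: [-1.945, 1.568, 1.383]
contact_force: [0.5, 1.9, 0.1]
grip_width: 27.5
```

Emit:
{"name": "step_arm", "arguments": {"targets": [[[0,0.001,0,0],[0,0.002,0,0],[0,0.002,0,0],[0,0.003,0,0],[0,0.003,0,0]]]}}

```text
time: 8.78
tool_pos: [543.4, 90.2, 92.0]
tcp_rot: [-1.787, 1.567, 1.541]
contact_force: [-0.4, 7.7, 1.9]
grip_width: 27.6
```

Emit:
{"name": "step_arm", "arguments": {"targets": [[[0,0.001,0,0],[0,0.0015,0,0],[0,0.002,0,0],[0,0.002,0,0],[0,0.002,0,0]]]}}

```text
time: 9.2
tool_pos: [543.4, 90.1, 92.0]
tcp_rot: [-1.704, 1.564, 1.624]
contact_force: [-0.7, 10.3, 1.4]
grip_width: 27.6
```

The bolt is against its stop: force rose to 10 N with no further travel. I'll back off, open and retract.

Emit:
{"name": "step_arm", "arguments": {"targets": [[[0,-0.003,0,0],[0,-0.005,0,0],[-0.02,-0.005,0,0],[-0.05,-0.005,0,0],[-0.09,-0.005,0,0]]]}}

```text
time: 9.62
tool_pos: [540.7, 93.8, 180.4]
tcp_rot: [-0.876, 1.562, 2.452]
contact_force: [-0.1, -1.2, 0.9]
grip_width: 27.5
```

Emit:
{"name": "step_arm", "arguments": {"targets": [[[-0.03,-0.02,0.035,0],[-0.05,-0.02,0.07,0],[-0.06,-0.02,0.1,0],[-0.06,-0.02,0.13,0],[-0.06,-0.02,0.15,0]]]}}

```text
time: 10.03
tool_pos: [387.6, 84.7, 242.2]
tcp_rot: [-0.85, 1.563, 2.478]
contact_force: [0.2, -0.0, -0.4]
grip_width: 27.6
```

```bash
python3 - <<'E'
from h import *
go([])
a=cap('side')['color'][130:230,170:300]; 
cv2.imwrite('pics/f.png',cv2.resize(a[:,:,::-1],(780,600),interpolation=cv2.INTER_CUBIC))
E
```

```text
t 10.0333 p [387.6071  84.6743 242.1767] az -79.31018019467396 x [-0.0058  0.0046 -1.    ] F [ 0.2004 -0.0091 -0.4202] w 27.642048872546496 j [0.0175 0.0923 1.8076 0.0049 1.2474 1.4001]
```

View pics/f.png

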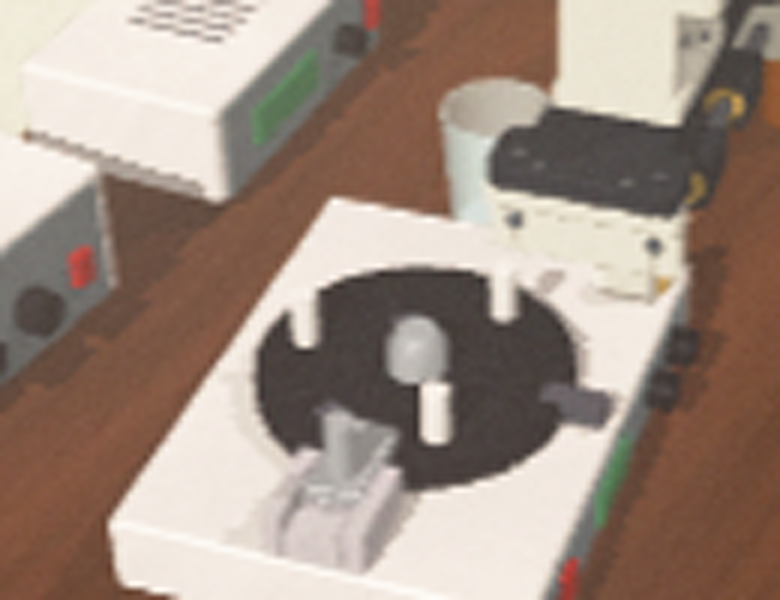

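The bolt now lies over the plate rim, with its pin top at about (345,412). The plate is flat with the key in the notch, and the arm is clear. I'll check the travel and hand in.

```bash
python3 - <<'E'
from h import *
c=np.load('side.npz')
print(np.linalg.norm(onz(c,170+342/6,130+412/6,108.5)-onz(c,170+320/6,130+455/6,108.5)))
bot.close_job()
E
```

```text
32.60564219674858
the job is handed in; nothing more can be done
```

I turned the plate about 102° clockwise by one of its posts until it dropped onto its keys. I then pushed the bolt in by its pin to its stop and withdrew the arm. The job was handed in at about 10 s of the 61 s allowed, and it gave no verdict.

- **Plate:** the side view showed it flat, with the key bar filling the notch. Depth on its top read 62.5–66.7 mm, against 64 mm for fully home and 76 mm when raised. I took those readings before moving the bolt. The picture after it showed the plate unchanged.
- **Bolt:** it moved on 2–3 N, then the force rose to 10 N with no further travel. The last picture showed it over the plate's rim. My pixel estimate of the travel was 32.6 mm, more than the 28 mm possible, so it confirms full travel only roughly.
- **Disagreement:** before the push, the pin measured about 130 mm from the hub's axis, where the description gives 135 mm. I put this down to pixel reading and calibration error.
- **Other objects:** the highest contact force was about 10 N. I saw no sign of the weight or beaker moving, though the arm hid most of the weight in the last picture. I did not re-measure the other bystanders after the job.

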